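# Refit the lift-out roller in a bench-top stock support

### The arm

A 6-joint arm with a two-finger parallel gripper is mounted at the origin on the work surface. World frame = base frame: x ahead of the robot, y to its left, z up, the work surface at z = 0. Lengths are in m, angles in degrees, forces in N, time in s.
With the tool pointing down it reaches from about 0.4 to 0.825 m from the base axis. Payload 7 kg.
Tool frame: the origin (TCP) lies midway between the tips of the shut fingers; the grasp point (between the pads) lies 19 mm behind it; z points along the fingers, y is the line along which they close (so a half turn about z gives the same grasp; the last joint's range is limited). The gripper opens to 88 mm and grips with 3 to 60 N. Pads are 19 mm wide; open, the fingers measure 130 mm over their backs; the gripper's body (78 mm by 193 mm) begins 47 mm behind the grasp point.
Start: joints at [-57.29, 20.546, 0.682, 0, -70.136, -16.507], TCP at [0.188, -0.648, 0.227] pointing down, gripper open.
Joint ranges: [-176.03, 176.03], [-82.01, 121.73], [-58.28, 71.71], [-173.87, 95.51], [-174.79, -0.11], [-173.66, 173.66]. Speed limits (degrees/s): [136.94, 136.94, 172.46, 180, 180, 180].

### API

Orientations are given as [roll, pitch, yaw] about the fixed x, y, z axes, in that order (R = Rz(yaw) Ry(pitch) Rx(roll)).
In Python, from plant import r, eyes, workorder gives the robot as it stands.
- The arm moves only by the tool step_arm, never from a script. Its argument "plan" is a list of rows, each a list of 5 numbers: the shift along the tool's x, y, z each as a share of 25 cm, from -1 to 1, then the turn about the tool's z as a share of 60 degrees, from -1 to 1, then the finger opening in mm, from 0 to 87.6. In form: [[x, y, z, turn, jaw], ...]. A call has 1 to 12 rows; each row is the pose to reach, as a shift and turn from the pose commanded when the call began, along the tool's axes at that moment; what a row does not reach only later rows make up. A row lasts 1/12 s, in which the tool goes at most 41.7 mm and 7.16 degrees, less where a joint would pass 70% of its speed; a pose out of reach is approached as far as the arm can. A call with a number of a shift or a turn outside -1 to 1 is refused whole. A call with a gripper value outside its range is refused whole. The fingers move at their own pace and stop on an object; "newtons" is the grip in N (left out, the last holds). Time passes only in rows, so rows that repeat a pose let the fingers close. It gives the time, the measured TCP pose, the force, the opening and the grip force at its end, in the units of the state.
- r.get_state(): the state, without advancing time (a new reading comes with each control period).
- eyes.capture(name): name is "scene" or "top"; returns the picture (400x640x3 uint8, red, green, blue); there is no depth.
- eyes.camera_model(name): a dict with "fov_y" (degrees; the focal length in pixels is half the picture's height over the tangent of half this angle, whatever the lens; pixels are square), "cx", "cy" (the principal point, pixels), "world_to_cam" (4x4, takes a point from world to camera coordinates). Camera axes: x right, y up, looking along -z (the intrinsics and any distortion apply to the point x, -y, -z); pixel columns grow to the right and rows downward; lengths in m; the calibration is good to about 2 mm. A picture is of the moment at which its call begins. camera_model takes no time and is no camera call.
- workorder.close_job(): hands the job in; it is judged then, once.
The state is a dict: "time_s": time; "joints": joint angles; "qd": joint speeds; "joint_torque": joint torques, N m; "tcp_pos": TCP position; "eef_rot": TCP orientation; "contact_force": force on the tool from outside, world axes, zero at the start; "moment": the same for the moment, N m; "gripper_width": finger opening in m; "gripper_force": force on a finger pad.
Only numpy, scipy, OpenCV 4.12 (cv2) and the standard library are available. Lean on these libraries where they do the work, as an engineer would, in place of code of your own. Each camera call takes 0.05 s, during which the arm holds its last target. There are 200 camera calls.

### The job

Put the roller back in the stock-support stand. Draw it out of the leaning rack by its thin free axle end, lay it down level in the pair of V-blocks and let go so that you can take it again round its middle, then lower it into the stand until both axle ends rest at the bottom of their slots, and let go. Don't drop the roller, and leave the other bars and the tools on the bench where they are.

Things in the scene. Friction and masses are not known exactly. Their poses are not given: they have to be found in the camera images.
- roller: The loose roller, 0.1 kg: aluminium cylinder 22 mm dia, 150 mm long, with a thin steel axle end, 12 mm dia and 25 mm long, at the middle of each end face; 200 mm over all, both ends alike. Origin at its centre; x along its axis, at the start pointing down into the rack's tube. It may be in any of the three tubes; the other two hold bars without thin ends.
- rack: Fixed dark green rack, 190 mm wide: three square tubes (34 mm outside, 26 inside, 110 deep, closed at the bottom) 66 mm apart along its y, leaning 50 deg from vertical (rods slope at 40 deg to the bench), mouths up and towards the rack's -x, the robot's side. The roller stands 90 mm out, the bars 45-50. Origin on the bench 100 mm below the centre of a roller in the middle tube. z up.
- plain_bar: Bystander in the rack: plain aluminium round bar, 22 mm diameter, 160 mm long, loose. Origin on its axis 100 mm from its lower end, x down along the slope.
- square_bar: Bystander in the rack: square-edged steel bar 20 x 22 mm, 155 mm long, loose. Origin on its axis 100 mm from its lower end, x down along the slope.
- vblocks: Fixed matched pair of steel V-blocks on a riser block 130 x 60 x 52 mm. The 90-degree V, open upwards, runs level along x, 32 mm wide and 16 deep; block tops 100 mm above the bench. Each block is 25 mm long (x) and 50 wide; one from x = -50 to -25 mm, one from 25 to 50, so fingers can reach round a rod in the gap. Origin on the bench under the middle; z up; x roughly along the robot's y.
- vblocks_seat (a point): Where the roller's centre comes when it lies in the V-blocks, midway along them: 99.6 mm above the bench; axes as vblocks. Some 20 mm off along x does no harm.
- stand: Fixed green stock-support stand: base plate, column, and a U-shaped yoke with two upright cheeks, each 8 mm thick, 50 mm wide along x, inner faces 81 mm either side of the middle along y, top 132 mm above the bench. A 15 mm slot in each, mouth flared to 35 mm over its top 10 mm, bottom at 104 mm. Yoke plate between the cheeks 64 mm high. Origin on the bench, z up. May change sides with the rack.
- stand_seat (a point): Where the roller's centre comes when fully home in the stand: 110 mm above the bench, midway between the cheeks; axes as stand. The roller then lies along y, either way round, an axle end in each slot and the cylinder between the cheeks with 6 mm of end play each way.
- hammer: Bystander: hammer lying on the bench, 260 mm long.
- wrench: Bystander: wrench lying on the bench, 170 mm long.
- tape: Bystander: tape measure lying flat, 66 x 62 x 36 mm.
- square: Bystander: try square lying on the bench, 85 mm stock and 110 mm blade, 14 mm high.
- spray: Bystander: spray can, 66 mm diameter, 190 mm high.
- tin: Bystander: tin, 72 mm diameter, 70 mm high.
- roller_free_axle (a point): Middle of the roller's free axle end, the one out of the rack at the start: on the roller's axis, 87 mm from its centre on the -x side; axes as roller. In the rack it is about 156 mm above the bench; nothing stands beside it (the neighbouring bars end lower down).
There are look-alikes about, which are no part of the job. Leave any red look-alike of the roller alone.

How it is judged (in metres and radians):
On the way, in this order (a step that is already met when the one before it is completed fails the run):
1. the roller is out of the rack, held by an axle end (distance of roller from where it was at the start of the episode above 0.1 m and contact force between the fingers and roller above 0.5 N and contact force between rack and roller below 0.01 N and distance between the grasp point and roller above 0.06 m), for 0.1 s.
2. the roller lies level in both V-blocks, let go and at rest (x of roller in the frame of vblocks_seat between -0.03 and 0.03 m and y of roller in the frame of vblocks_seat between -0.003 and 0.003 m and z of roller in the frame of vblocks_seat between -0.003 and 0.003 m and angle between the x axis of roller and the x axis of vblocks, either way round below 0.05 rad and contact force between the fingers and roller below 0.05 N and linear speed of roller below 0.02 m/s), for 0.2 s.
3. the roller is lifted from the V-blocks by a grip round its middle (z of roller in the frame of vblocks_seat above 0.02 m and contact force between the fingers and roller above 0.5 N and contact force between vblocks and roller below 0.01 N and distance between the grasp point and roller below 0.045 m), for 0.1 s.
At the end, for the whole second after the job is handed in: The roller lies at rest in the stand, let go, with both axle ends at the bottom of their slots: its centre within 3 mm of the seat in height and across the slots and within 9 mm along the axis, and its axis within 0.06 rad of the line through the slots (z of roller in the frame of stand_seat between -0.003 and 0.003 m and x of roller in the frame of stand_seat between -0.003 and 0.003 m and y of roller in the frame of stand_seat between -0.009 and 0.009 m and angle between the x axis of roller and the y axis of stand, either way round below 0.06 rad and contact force between the fingers and roller below 0.05 N and linear speed of roller below 0.02 m/s); the robot touches nothing.
It fails at once if the roller was dropped (moving faster than 0.5 m/s with no finger on it, a fall of over 12 mm) (linear speed of roller above 0.5 m/s and contact force between the fingers and roller below 0.01 N).
It fails at once if another bar in the rack was shifted by more than 20 mm (distance of any of plain_bar, square_bar from where it was at the start of the episode above 0.02 m).
It fails at once if a tool or can on the bench was shifted by more than 30 mm (distance of any of hammer, wrench, tape, square, spray, tin from where it was at the start of the episode above 0.03 m).
It also fails if it takes over 67 s, if anything falls off the work surface, if the arm or the gripper's body presses on something with over 40 N, if the wrist force passes 120 N, or if a joint passes its speed limit or range.

## Working session

There is one attempt and no reset: what is moved stays moved. The work goes in short steps, Python scripts to look and compute and a tool call to move; the robot and the scene stay as the last step left them, time stands still between calls to the robot, and variables do not carry over. Pictures are saved under pics/ and viewed, at most 13 in all, crops included, and the job is handed in when it is done.

Besides the shell and the picture viewer there is one more tool, called in YAML: its name, and indented under it one key for each argument. step_arm: Moves the arm, as the interface text tells. Its arguments: {"type":"object","properties":{"plan":{"type":"array"},"newtons":{"type":"number"}},"required":["plan"]}

```bash
ls; mkdir -p pics
python3 - <<'E'
from plant import r, eyes, workorder
import cv2
for n in("scene","top"):
    im=eyes.capture(n); cv2.imwrite(f"pics/{n}0.png",im[:,:,::-1])
    print(eyes.camera_model(n))
print(r.get_state())
E
```

```text
pics
{'fov_y': 51.67710726320574, 'cx': 313.96690728013624, 'cy': 197.4987930603769, 'world_to_cam': array([[-0.50888472,  0.86082984, -0.00288512,  0.2533167 ],
       [-0.67646016, -0.39781621,  0.61979345,  0.248405  ],
       [ 0.53238895,  0.31735508,  0.78475968, -1.37982261],
       [ 0.        ,  0.        ,  0.        ,  1.        ]])}
{'fov_y': 48.2956423676461, 'cx': 319.4914000014446, 'cy': 199.9954476922404, 'world_to_cam': array([[ 1.43659027e-02, -9.99895795e-01, -1.42148944e-03,
        -4.79358592e-02],
       [ 9.86946823e-01,  1.39517707e-02,  1.60441006e-01,
        -4.67003417e-01],
       [-1.60404455e-01, -3.70781436e-03,  9.87044408e-01,
        -1.43674282e+00],
       [ 0.00000000e+00,  0.00000000e+00,  0.00000000e+00,
         1.00000000e+00]])}
{'time_s': 0.1, 'joints': array([-5.72905213e+01,  2.05852971e+01,  6.38694677e-01, -1.78573703e-02,
       -7.01357378e+01, -1.65084511e+01]), 'qd': array([ 0.06198624, -0.02895113,  0.10674733,  0.03852663, -0.0899205 ,
       -0.07303637]), 'joint_torque': array([-1.09049433e-03, -5.84160948e+01,  2.93750453e+01,  7.01544866e+00,
        1.02289821e-02, -1.69371827e-05]), 'tcp_pos': array([ 0.18819845, -0.64777321,  0.22573646]), 'eef_rot': array([ 1.79916283e+02, -7.30361570e-03, -1.63805047e+02]), 'contact_force': array([-0.22043495, -0.72157983, -0.15898293]), 'moment': array([ 0.00577628,  0.01619031, -0.0139777 ]), 'gripper_force': 0.0, 'gripper_width': 0.08797003582159771}
```

View pics/scene0.png

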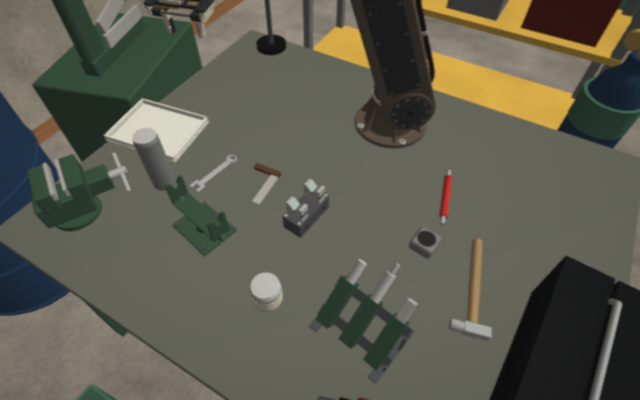

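View pics/top0.png

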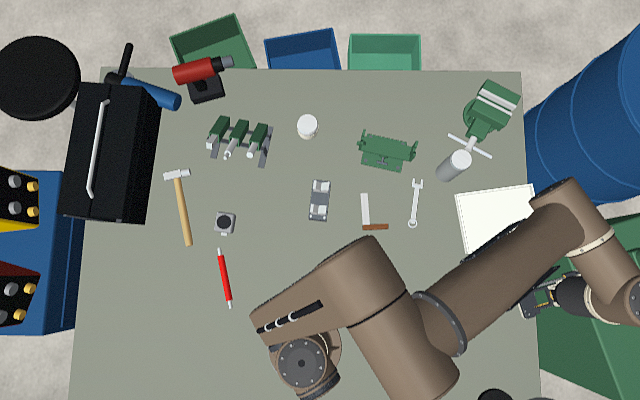

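The scene view shows the V-blocks at about (306,208), the stand at (203,215) and the rack at (362,315). The top view shows them at (319,200), (387,150) and (238,140). The red rod at (446,195) in the scene view is the look-alike, so I'll leave it. There are three rod candidates in the rack (scene view): (357,270), (390,280) and (405,312). Only the middle one seems to have a thin tip, at (397,267). I'll confirm with an enlarged crop.

Run:
```python
import cv2,numpy as np
s=cv2.imread("pics/scene0.png");t=cv2.imread("pics/top0.png")
def c(im,x,y,w,h,W=400,H=300): return cv2.resize(im[y:y+h,x:x+w],(W,H),interpolation=cv2.INTER_CUBIC)
o=np.vstack([np.hstack([c(s,310,250,120,90),c(t,200,105,80,60)]),np.hstack([c(t,345,120,80,60),c(t,280,170,80,60)])])
cv2.imwrite("pics/crop1.png",o)
```

```text
(no output)
```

View pics/crop1.png

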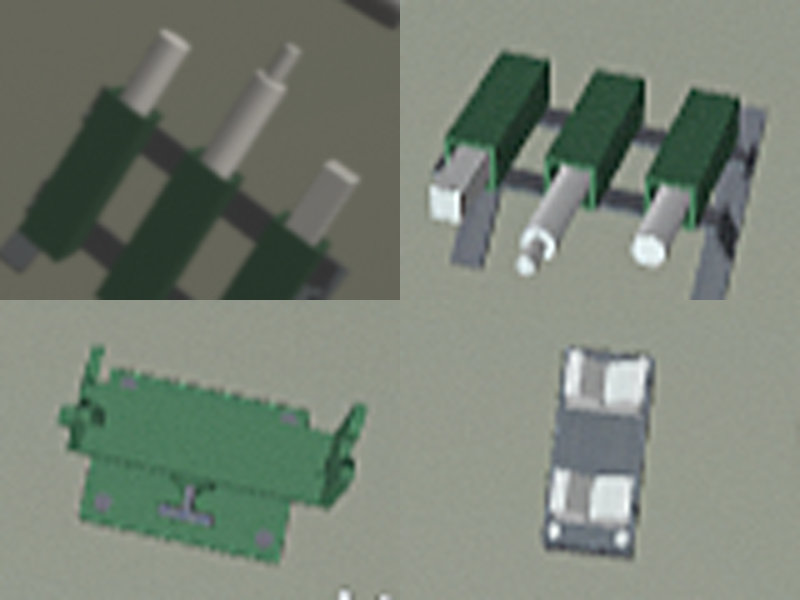

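The crop confirms it: the middle rod, with its tip at (397.6,264.4) in scene and (225.2,157.8) in top, has the stepped thin axle. The left bar is round and full width, and the right one is square. Next I'll enlarge the stand and V-blocks for cleaner corner pixels.

Run:
```python
import cv2,numpy as np
s=cv2.imread("pics/scene0.png");t=cv2.imread("pics/top0.png")
def c(im,x,y,w,h,W=400,H=300): return cv2.resize(im[y:y+h,x:x+w],(W,H),interpolation=cv2.INTER_CUBIC)
o=np.vstack([np.hstack([c(s,160,170,80,60),c(s,275,175,60,45)]),np.hstack([c(t,352,125,72,54),c(s,375,255,40,30)])])
cv2.imwrite("pics/crop2.png",np.clip(o*1.5,0,255))
```

```text
[ WARN:0@0.038] global loadsave.cpp:1063 imwrite_ Unsupported depth image for selected encoder is fallbacked to CV_8U.
```

View pics/crop2.png

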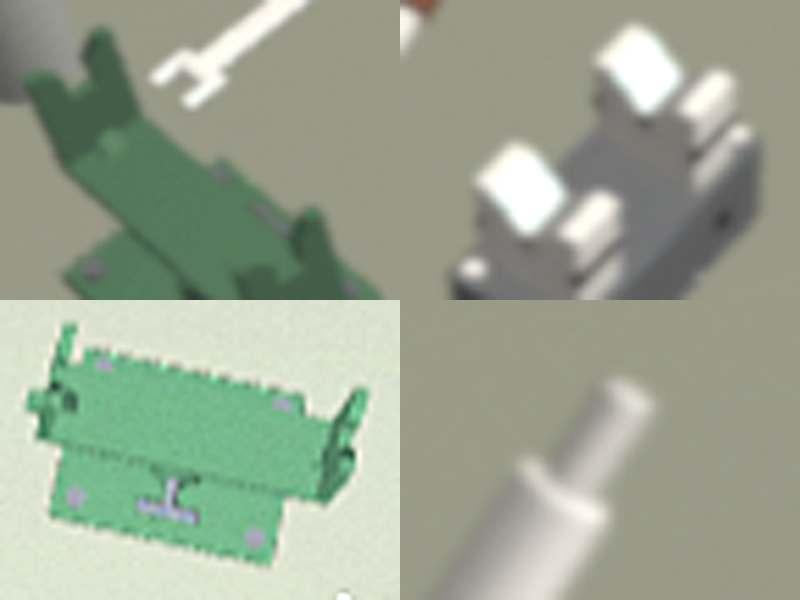

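Pixels read from the crops:
- **Scene, stand:** cheek prong tops at (180,176), (168,185), (222.6,212) and (211.6,223.6).
- **Top, stand:** the same prongs at (414,154), (417,141.6), (359,143.4) and (364.4,130).
- **Top, V-blocks:** block centres at (321.6,186) and (318.4,209.4).

```bash
cat > h.py <<'E'
import numpy as np, cv2
from plant import r, eyes, workorder
CM={n:eyes.camera_model(n) for n in("scene","top")}
def ray(n,p):
    m=CM[n];f=200/np.tan(np.radians(m["fov_y"]/2));T=m["world_to_cam"];R=T[:3,:3]
    d=R.T@np.array([(p[0]-m["cx"])/f,-(p[1]-m["cy"])/f,-1]);return -R.T@T[:3,3],d/np.linalg.norm(d)
def plane(n,p,z):
    c,d=ray(n,p);return c+d*(z-c[2])/d[2]
def tri(ps,pt):
    A=0;b=0;L=[ray("scene",ps),ray("top",pt)]
    for c,d in L:
        P=np.eye(3)-np.outer(d,d);A=A+P;b=b+P@c
    x=np.linalg.solve(A,b);return x,max(np.linalg.norm(np.cross(x-c,d)) for c,d in L)
def proj(n,X):
    m=CM[n];f=200/np.tan(np.radians(m["fov_y"]/2));q=m["world_to_cam"]@np.r_[X,1];return m["cx"]+f*q[0]/-q[2],m["cy"]-f*q[1]/-q[2]
E
python3 - <<'E'
from h import *
np.set_printoptions(precision=4,suppress=True)
print("tip",tri((397.8,264.4),(225.2,157.8)), plane("scene",(397.8,264.4),.164),plane("top",(225.2,157.8),.164))
for a,b in [((180,176),(414.1,153.8)),((168,185),(417.2,141.6)),((222.6,212),(358.8,143.4)),((211.6,223.6),(364.4,129.9))]:
    print("prong",tri(a,b),plane("scene",a,.132),plane("top",b,.132))
A=plane("top",(321.6,186),.1);B=plane("top",(318.4,209.4),.1);print("V",A,B,(A+B)/2,np.degrees(np.arctan2(*(A-B)[1::-1])),np.linalg.norm(A-B))
m=[plane("top",(200+(x-400)/5,105+y/5),.1195) for x,y in((447,137),(549,163),(650,185))]
print("mouths",m,np.degrees(np.arctan2(*(m[0]-m[2])[1::-1])),np.linalg.norm(m[0]-m[2]))
# V in scene: block outlines
im=eyes.capture("top");t=im[165:225,300:340].astype(int)
w=((t.min(2)>190)).astype(np.uint8);n,l,st,ce=cv2.connectedComponentsWithStats(w);print(st,ce)
E
```

```text
tip (array([0.5749, 0.2504, 0.1605]), np.float64(0.0003991767245492181)) [0.5768 0.2511 0.164 ] [0.5741 0.2492 0.164 ]
prong (array([ 0.6039, -0.3371,  0.1312]), np.float64(7.721449596819556e-05)) [ 0.6044 -0.3365  0.132 ] [ 0.6036 -0.3368  0.132 ]
prong (array([ 0.6425, -0.346 ,  0.1299]), np.float64(0.002238331976567411)) [ 0.6426 -0.342   0.132 ] [ 0.6434 -0.3474  0.132 ]
prong (array([ 0.6376, -0.1665,  0.1316]), np.float64(0.004085618282284041)) [ 0.6396 -0.1701  0.132 ] [ 0.635  -0.1631  0.132 ]
prong (array([ 0.6788, -0.1781,  0.1269]), np.float64(0.0039058924154388207)) [ 0.6793 -0.1712  0.132 ] [ 0.6795 -0.1808  0.132 ]
V [ 0.5027 -0.0476  0.1   ] [ 0.4274 -0.0385  0.1   ] [ 0.4651 -0.043   0.1   ] -6.868399706155337 0.07580464846355653
mouths [array([0.6684, 0.3137, 0.1195]), array([0.6521, 0.2477, 0.1195]), array([0.6385, 0.1826, 0.1195])] 77.13203394968929 0.1345337784977933
[[   0    0   40   60 2226]
 [  13   15    3    9   22]
 [  21   17    8    9   60]
 [  10   39    4    9   21]
 [  18   40    8    9   62]
 [  10   50    2    3    5]
 [  23   51    2    3    4]] [[19.451  29.1873]
 [14.1818 19.6364]
 [24.5    21.2667]
 [11.3333 42.9524]
 [21.5323 44.4677]
 [10.4    50.8   ]
 [23.75   52.    ]]
```

```bash
cat >> h.py <<'E'
from scipy.spatial.transform import Rotation as Ro
def seg(a,ya,b,yb):
    "rows numbers from TCP a, yaw ya to b, yb"
    d=Ro.from_euler("xyz",[180,0,ya],degrees=True).inv().apply(np.array(b)-a)/.25
    print(np.round(d,3), "turn",round((ya-yb)/60,3),"rows>=",int(np.ceil(max(np.linalg.norm(d)*250/41.7,abs(ya-yb)/7.16))))
def path(*w):
    s=r.get_state();p=s["tcp_pos"];y=s["eef_rot"][2]
    for q,yq in w:
        while yq-y>180:y+=360
        while y-yq>180:y-=360
        seg(p,y,q,yq);p,y=q,yq
E
python3 - <<'E'
from h import *
path(((.32,-.45,.30),-170),((.44,-.25,.32),-177),((.52,-.03,.32),-185),((.56,.17,.30),-192.9),((.580,.249,.25),-192.9))
E
```

```text
[-0.727  0.613 -0.297] turn 0.103 rows>= 6
[-0.612  0.704 -0.08 ] turn 0.117 rows>= 6
[-0.366  0.862  0.   ] turn 0.133 rows>= 6
[-0.09   0.811  0.08 ] turn 0.132 rows>= 5
[-0.007  0.326  0.2  ] turn 0.0 rows>= 3
```

step_arm:
  plan:
    - [-0.727,0.613,-0.297,0.103,87]
    - [-0.727,0.613,-0.297,0.103,87]
    - [-0.727,0.613,-0.297,0.103,87]
    - [-0.727,0.613,-0.297,0.103,87]
    - [-0.727,0.613,-0.297,0.103,87]
    - [-0.727,0.613,-0.297,0.103,87]
    - [-0.727,0.613,-0.297,0.103,87]

```text
time_s: 0.73
tcp_pos: [0.3235, -0.4469, 0.304]
eef_rot: [-179.8, 0.2, -169.7]
contact_force: [-0.3, -0.8, -0.4]
gripper_width: 0.087
gripper_force: 0.0
```

step_arm:
  plan:
    - [-0.612,0.704,-0.08,0.117,87]
    - [-0.612,0.704,-0.08,0.117,87]
    - [-0.612,0.704,-0.08,0.117,87]
    - [-0.612,0.704,-0.08,0.117,87]
    - [-0.612,0.704,-0.08,0.117,87]
    - [-0.612,0.704,-0.08,0.117,87]
    - [-0.612,0.704,-0.08,0.117,87]

```text
time_s: 1.32
tcp_pos: [0.4424, -0.2468, 0.3213]
eef_rot: [180.0, 0.1, -176.8]
contact_force: [-0.4, -0.4, -0.1]
gripper_width: 0.0873
gripper_force: 0.0
```

step_arm:
  plan:
    - [-0.366,0.862,0,0.133,87]
    - [-0.366,0.862,0,0.133,87]
    - [-0.366,0.862,0,0.133,87]
    - [-0.366,0.862,0,0.133,87]
    - [-0.366,0.862,0,0.133,87]
    - [-0.366,0.862,0,0.133,87]
    - [-0.366,0.862,0,0.133,87]

```text
time_s: 1.9
tcp_pos: [0.5216, -0.0263, 0.3201]
eef_rot: [180.0, -0.0, 175.2]
contact_force: [0.3, -1.4, -0.3]
gripper_width: 0.087
gripper_force: 0.0
```

step_arm:
  plan:
    - [-0.09,0.811,0.08,0.132,60]
    - [-0.09,0.811,0.08,0.132,60]
    - [-0.09,0.811,0.08,0.132,60]
    - [-0.09,0.811,0.08,0.132,60]
    - [-0.09,0.811,0.08,0.132,60]
    - [-0.09,0.811,0.08,0.132,60]
    - [-0.09,0.811,0.08,0.132,60]

```text
time_s: 2.48
tcp_pos: [0.5601, 0.1712, 0.2994]
eef_rot: [-179.9, -0.1, 167.3]
contact_force: [-0.2, -0.3, -0.1]
gripper_width: 0.0599
gripper_force: 0.0
```

Run:
```python
from h import *
path(((.5804,.2491,.21),-192.9),((.5804,.2491,.1455),-192.9))
```

```text
[-0.01   0.322  0.357] turn 0.003 rows>= 3
[ 0.    -0.     0.258] turn 0.0 rows>= 2
```

step_arm:
  plan:
    - [-0.01,0.322,0.2,0.003,45]
    - [-0.01,0.322,0.357,0.003,45]
    - [-0.01,0.322,0.357,0.003,45]
    - [-0.01,0.322,0.357,0.003,45]
    - [-0.01,0.322,0.357,0.003,45]

```text
time_s: 2.9
tcp_pos: [0.5799, 0.2465, 0.2092]
eef_rot: [-179.8, -0.2, 166.9]
contact_force: [-0.6, -0.4, 1.5]
gripper_width: 0.0452
gripper_force: 0.0
```

step_arm:
  plan:
    - [0,0,0.1,0,45]
    - [0,0,0.2,0,45]
    - [0,0,0.258,0,45]
    - [0,0,0.258,0,45]
    - [0,0,0.258,0,45]

```text
time_s: 3.32
tcp_pos: [0.5813, 0.2465, 0.1486]
eef_rot: [180.0, 0.1, 166.9]
contact_force: [0.3, 0.2, 0.7]
gripper_width: 0.0452
gripper_force: 0.0
```

Run:
```python
from h import *
s=eyes.capture("scene")[...,::-1];t=eyes.capture("top")[...,::-1]
def c(im,x,y,w,h,W=400,H=300): return cv2.resize(im[y:y+h,x:x+w],(W,H),interpolation=cv2.INTER_CUBIC)
cv2.imwrite("pics/g1.png",np.hstack([c(s,340,215,100,75),c(t,190,105,80,60)]))
print(r.get_state()["tcp_pos"],proj("scene",r.get_state()["tcp_pos"]))
```

```text
[0.58192792 0.24746582 0.14966302] (np.float64(394.192749568958), np.float64(268.81974448224787))
```

View pics/g1.png

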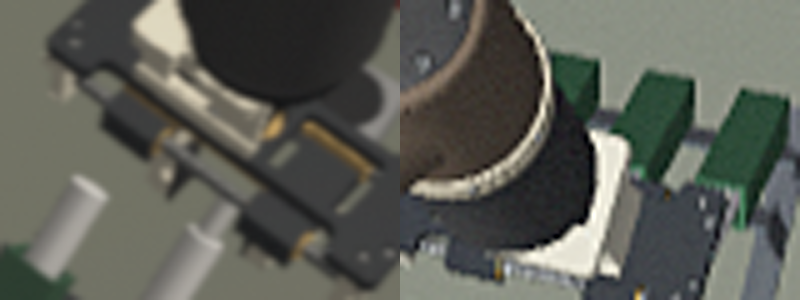

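The crop shows the thin axle between the open fingers at crop (215,215), with the gripper clear of the neighbouring bars. Closing now.

step_arm:
  plan:
    - [0.004,0,0.012,0,45]
    - [0.004,0,0.012,0,0]
    - [0.004,0,0.012,0,0]
    - [0.004,0,0.012,0,0]
    - [0.004,0,0.012,0,0]
    - [0.004,0,0.012,0,0]
    - [0.004,0,0.012,0,0]
    - [0.004,0,0.012,0,0]
    - [0.004,0,0.012,0,0]
  newtons: 40

```text
time_s: 4.17
tcp_pos: [0.5797, 0.248, 0.1441]
eef_rot: [180.0, 0.0, 166.9]
contact_force: [0.6, 0.9, -0.2]
gripper_width: 0.0109
gripper_force: 39.9
```

step_arm:
  plan:
    - [0.03,0,-0.025,0,0]
    - [0.06,0,-0.05,0,0]
    - [0.09,0,-0.075,0,0]
    - [0.12,0,-0.1,0,0]
    - [0.153,0,-0.128,0,0]
    - [0.153,0,-0.128,0,0]

```text
time_s: 4.67
tcp_pos: [0.5414, 0.2572, 0.1783]
eef_rot: [179.9, 0.1, 167.0]
contact_force: [-0.4, -0.4, 0.1]
gripper_width: 0.0105
gripper_force: 39.9
```

step_arm:
  plan:
    - [0.031,0,-0.026,0,0]
    - [0.061,0,-0.051,0,0]
    - [0.092,0,-0.077,0,0]
    - [0.123,0,-0.103,0,0]
    - [0.153,0,-0.129,0,0]
    - [0.184,0,-0.154,0,0]
    - [0.214,0,-0.18,0,0]
    - [0.245,0,-0.206,0,0]
    - [0.276,0,-0.231,0,0]
    - [0.307,0,-0.257,0,0]
    - [0.307,0,-0.257,0,0]
    - [0.307,0,-0.257,0,0]

```text
time_s: 5.67
tcp_pos: [0.4674, 0.2742, 0.241]
eef_rot: [179.9, 0.0, 167.0]
contact_force: [0.8, 0.4, -1.9]
gripper_width: 0.0107
gripper_force: 39.9
```

Run:
```python
from h import *
s=eyes.capture("scene")[...,::-1]
cv2.imwrite("pics/d1.png",cv2.resize(s[180:300,290:450],(640,480),interpolation=cv2.INTER_CUBIC))
```

```text
(no output)
```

View pics/d1.png

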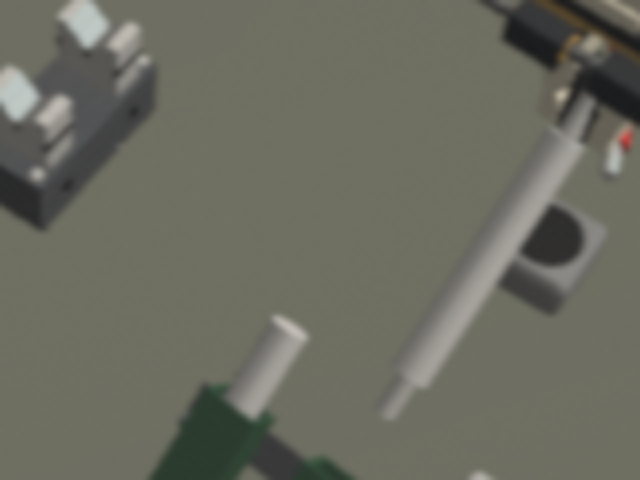

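The view shows the roller clear of the rack at about the same slope, with its lower tip at about (387,283.7). Next I'll estimate the slope and plan the carry.

Run:
```python
from h import *
np.set_printoptions(precision=4,suppress=True)
s=r.get_state();g=s["tcp_pos"]+[0,0,.0134]
c,d=ray("scene",(387,283.7));n=np.array([np.sin(np.radians(13)),np.cos(np.radians(13)),0])
X=c+d*((g-c)@n)/(d@n);v=X-g;print(X,v,np.linalg.norm(v),"slope",np.degrees(np.arcsin(-v[2]/np.linalg.norm(v))))
u=np.array([np.cos(np.radians(-7)),np.sin(np.radians(-7)),0]);V=np.array([.465,-.043,0])
G=lambda xp,z:V+u*xp+[0,0,z]
print(G(.057,.21))
path(((.46,.20,.36),-153),((.48,.10,.36),-107),((.50,0,.36),-61),(G(.057,.34),-7),(G(.057,.215),-7))
```

```text
[0.596  0.2443 0.1017] [ 0.1285 -0.0297 -0.1522] 0.20137904788246588 slope 49.087173374783646
[ 0.5216 -0.0499  0.21  ]
[-0.038 -0.295 -0.478] turn -0.668 rows>= 6
[ 0.11  -0.393 -0.   ] turn -0.767 rows>= 7
[ 0.359 -0.193 -0.   ] turn -0.767 rows>= 7
[0.217 0.021 0.08 ] turn -0.9 rows>= 8
[ 0.  -0.   0.5] turn 0.0 rows>= 3
```

step_arm:
  plan:
    - [0,0,-0.15,0,0]
    - [0,0,-0.3,0,0]
    - [-0.01,-0.1,-0.4,-0.15,0]
    - [-0.02,-0.2,-0.478,-0.27,0]
    - [-0.03,-0.295,-0.478,-0.38,0]
    - [-0.038,-0.295,-0.478,-0.48,0]
    - [-0.038,-0.295,-0.478,-0.58,0]
    - [-0.038,-0.295,-0.478,-0.668,0]
    - [-0.038,-0.295,-0.478,-0.668,0]
  newtons: 60

```text
time_s: 6.47
tcp_pos: [0.4604, 0.1994, 0.3593]
eef_rot: [-180.0, -0.0, -152.8]
contact_force: [-0.6, 0.8, -1.0]
gripper_width: 0.0106
gripper_force: 59.9
```

step_arm:
  plan:
    - [0.02,-0.06,0,-0.09,0]
    - [0.03,-0.12,0,-0.18,0]
    - [0.05,-0.18,0,-0.28,0]
    - [0.06,-0.23,0,-0.38,0]
    - [0.08,-0.3,0,-0.48,0]
    - [0.1,-0.35,0,-0.58,0]
    - [0.11,-0.393,0,-0.68,0]
    - [0.11,-0.393,0,-0.767,0]
    - [0.11,-0.393,0,-0.767,0]

```text
time_s: 7.22
tcp_pos: [0.4805, 0.0992, 0.3594]
eef_rot: [180.0, -0.0, -107.0]
contact_force: [-0.9, 0.6, -0.4]
gripper_width: 0.0104
gripper_force: 59.9
```

step_arm:
  plan:
    - [0.05,-0.02,0,-0.09,0]
    - [0.1,-0.05,0,-0.18,0]
    - [0.15,-0.08,0,-0.28,0]
    - [0.2,-0.11,0,-0.38,0]
    - [0.25,-0.13,0,-0.48,0]
    - [0.3,-0.16,0,-0.58,0]
    - [0.359,-0.193,0,-0.68,0]
    - [0.359,-0.193,0,-0.767,0]
    - [0.359,-0.193,0,-0.767,0]

```text
time_s: 7.97
tcp_pos: [0.5004, -0.0005, 0.3593]
eef_rot: [179.9, 0.0, -61.1]
contact_force: [-0.5, 0.4, -1.1]
gripper_width: 0.0103
gripper_force: 59.9
```

step_arm:
  plan:
    - [0.02,0,0.01,-0.09,0]
    - [0.05,0,0.02,-0.18,0]
    - [0.08,0,0.03,-0.28,0]
    - [0.11,0.01,0.04,-0.38,0]
    - [0.14,0.01,0.05,-0.48,0]
    - [0.17,0.02,0.06,-0.58,0]
    - [0.2,0.02,0.07,-0.68,0]
    - [0.217,0.021,0.08,-0.78,0]
    - [0.217,0.021,0.08,-0.87,0]
    - [0.217,0.021,0.08,-0.9,0]
    - [0.217,0.021,0.08,-0.9,0]

```text
time_s: 8.88
tcp_pos: [0.5222, -0.0496, 0.3395]
eef_rot: [180.0, 0.0, -7.2]
contact_force: [0.8, -0.4, -0.9]
gripper_width: 0.01
gripper_force: 59.9
```

Run:
```python
from h import *
s=eyes.capture("scene")[...,::-1];t=eyes.capture("top")[...,::-1]
cv2.imwrite("pics/v1.png",np.hstack([cv2.resize(s[100:260,240:400],(400,400),interpolation=cv2.INTER_CUBIC),cv2.resize(t[130:290,240:400],(400,400),interpolation=cv2.INTER_CUBIC)]))
print(r.get_state())
```

```text
{'time_s': 8.9833, 'joints': array([ 1.60229489e+01,  3.03628286e+00, -7.13149668e+00, -4.44165246e-03,
       -7.98432727e+01,  6.67277969e+01]), 'qd': array([-0.10523096, -0.16182409,  0.03432423,  0.05317267, -0.06493763,
        1.11303921]), 'joint_torque': array([-5.59210649e-02, -3.54239345e+01,  3.10974705e+01,  7.38580987e+00,
        2.63394514e-02,  7.23881135e-02]), 'tcp_pos': array([ 0.52208005, -0.04959198,  0.33965996]), 'eef_rot': array([ 1.79999649e+02,  1.18803589e-02, -7.25003784e+00]), 'contact_force': array([ 1.17440567,  1.08641831, -1.12491944]), 'moment': array([-0.10996721,  0.08142646,  0.05998966]), 'gripper_force': 59.909053444862366, 'gripper_width': 0.010093960450717893}
```

View pics/v1.png

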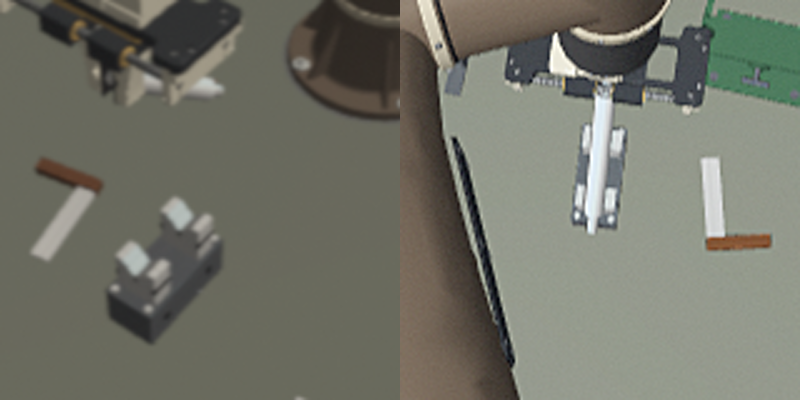

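The top view shows the roller lined up over the V-blocks, with its tail tip at about (316.8,222.5). I'll get its slope from that.

Run:
```python
from h import *
np.set_printoptions(precision=4,suppress=True)
s=r.get_state();g=s["tcp_pos"]+[0,0,.0134]
c,d=ray("top",(316.8,222.5));w=np.radians(-7.2);u=np.array([np.cos(w),np.sin(w),0])
for th in (35,40,45,50,55,60,65):
    X=g+.192*(-u*np.cos(np.radians(th))-[0,0,np.sin(np.radians(th))]);print(th,proj("top",X),X)
for a in ((0,0),(-.1,0),(.1,0)): pass
print(proj("top",(.465,-.043,.0996)))
th=np.radians(49)
for t in (49,40,30,20,10,5,0):
    t=np.radians(t);print(np.degrees(t),"xp",-.05+.142*np.cos(t),"TCPz",.0996+.142*np.sin(t)+.011*(1/np.cos(t)-1)-.0134)
```

```text
35 (np.float64(314.82062457435154), np.float64(223.86437682665246)) [ 0.366  -0.0299  0.2429]
40 (np.float64(315.3812307489212), np.float64(220.8362265646505)) [ 0.3762 -0.0312  0.2296]
45 (np.float64(315.98070743602005), np.float64(217.45556597720383)) [ 0.3874 -0.0326  0.2173]
50 (np.float64(316.6144219122546), np.float64(213.75282042619364)) [ 0.3996 -0.0341  0.206 ]
55 (np.float64(317.27790818611805), np.float64(209.75774539446527)) [ 0.4128 -0.0358  0.1958]
60 (np.float64(317.966871751573), np.float64(205.49931798031014)) [ 0.4268 -0.0376  0.1868]
65 (np.float64(318.6771874038451), np.float64(201.0056844535964)) [ 0.4416 -0.0394  0.179 ]
(np.float64(319.9960338815724), np.float64(197.6883335390916))
49.0 xp 0.04316038211665202 TCPz 0.19913554434539757
40.0 xp 0.05877831092289487 TCPz 0.18083532075814363
29.999999999999996 xp 0.07297560733739028 TCPz 0.15890170592217173
20.0 xp 0.08343635215159899 TCPz 0.13547281584947998
10.0 xp 0.08984270092773351 TCPz 0.1110277339594473
5.0 xp 0.09145964712902786 TCPz 0.09861813368314427
0.0 xp 0.09199999999999998 TCPz 0.0862
```

The slope is still about 39°. I'll descend to just above contact.

step_arm:
  plan:
    - [0,0,0.1,0,0]
    - [0,0,0.2,0,0]
    - [0,0,0.3,0,0]
    - [0,0,0.4,0,0]
    - [0,0,0.48,0,0]
    - [0,0,0.55,0,0]
    - [0,0,0.6,0,0]
    - [0,0,0.62,0,0]
    - [0,0,0.62,0,0]
    - [0,0,0.62,0,0]

```text
time_s: 9.82
tcp_pos: [0.5224, -0.05, 0.1853]
eef_rot: [180.0, -0.0, -7.0]
contact_force: [0.4, 0.1, -1.0]
gripper_width: 0.0099
gripper_force: 59.9
```

step_arm:
  plan:
    - [0.01,0,0.02,0,0]
    - [0.02,0,0.04,0,0]
    - [0.035,0,0.06,0,0]
    - [0.048,0,0.082,0,0]
    - [0.06,0,0.104,0,0]
    - [0.06,0,0.104,0,0]
  newtons: 30

```text
time_s: 10.32
tcp_pos: [0.537, -0.052, 0.1575]
eef_rot: [180.0, 0.1, -7.0]
contact_force: [-1.0, 0.4, 1.4]
gripper_width: 0.0111
gripper_force: 30.0
```

step_arm:
  plan:
    - [0.014,0,0.03,0,0]
    - [0.028,0,0.06,0,0]
    - [0.042,0,0.094,0,0]
    - [0.05,0,0.12,0,0]
    - [0.058,0,0.15,0,0]
    - [0.063,0,0.17,0,0]
    - [0.067,0,0.192,0,0]
    - [0.07,0,0.215,0,0]
    - [0.073,0,0.235,0,0]
    - [0.074,0,0.255,0,0]
    - [0.074,0,0.255,0,0]
  newtons: 15

```text
time_s: 11.23
tcp_pos: [0.5548, -0.0542, 0.094]
eef_rot: [180.0, 0.1, -7.0]
contact_force: [0.5, 0.4, 1.0]
gripper_width: 0.0115
gripper_force: 15.0
```

Run:
```python
from h import *
s=eyes.capture("scene")[...,::-1];t=eyes.capture("top")[...,::-1]
cv2.imwrite("pics/v2.png",np.hstack([cv2.resize(s[150:250,260:360],(400,400),interpolation=cv2.INTER_CUBIC),cv2.resize(t[140:240,270:370],(400,400),interpolation=cv2.INTER_CUBIC)]))
```

```text
(no output)
```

View pics/v2.png

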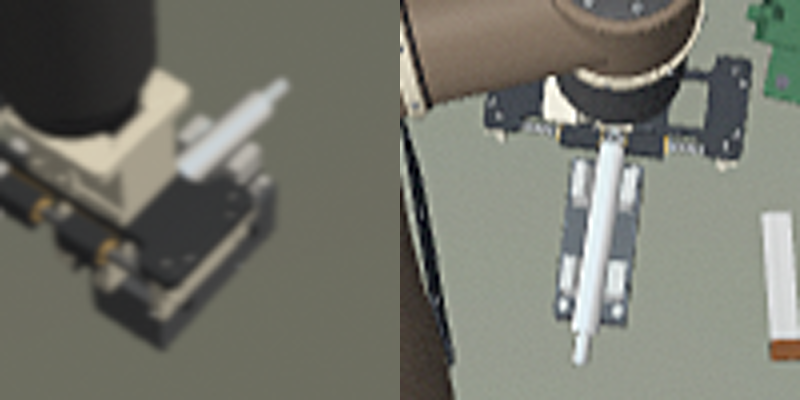

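The picture shows the roller lying along both V-blocks, nearly level, with the tail axle overhanging at about (315,230). I'll lower the last bit.

step_arm:
  plan:
    - [0,0,0.008,0,0]
    - [0,0,0.016,0,0]
    - [0.001,0,0.024,0,0]
    - [0.001,0,0.03,0,0]
    - [0.001,0,0.03,0,0]
    - [0.001,0,0.03,0,0]
  newtons: 10

```text
time_s: 11.83
tcp_pos: [0.5558, -0.054, 0.0878]
eef_rot: [-180.0, -0.0, -6.9]
contact_force: [-0.2, 1.2, 2.0]
gripper_width: 0.0114
gripper_force: 10.0
```

Opening gently. The V takes up any millimetre or two left over.

step_arm:
  plan:
    - [0,0,0.006,0,0]
    - [0,0,0.006,0,0]
    - [0,0,0.006,0,14]
    - [0,0,0.006,0,18]
    - [0,0,0.006,0,28]
    - [0,0,0.006,0,45]
    - [0,0,0.006,0,60]
    - [0,0,0.006,0,60]
    - [0,0,0.006,0,60]
  newtons: 5

```text
time_s: 12.58
tcp_pos: [0.5554, -0.0542, 0.086]
eef_rot: [180.0, 0.0, -7.0]
contact_force: [-0.2, 0.1, -0.2]
gripper_width: 0.0459
gripper_force: 0.0
```

step_arm:
  plan:
    - [0,0,-0.1,0,60]
    - [0,0,-0.25,0,70]
    - [0,0,-0.4,0,87]
    - [0,0,-0.55,0,87]
    - [0,0,-0.6,0,87]
    - [0.3,0,-0.6,0,87]
    - [0.4,0,-0.6,0,87]
    - [0.4,0,-0.6,0,87]

```text
time_s: 13.25
tcp_pos: [0.6582, -0.0667, 0.2362]
eef_rot: [180.0, -0.1, -6.9]
contact_force: [0.4, 0.1, -0.2]
gripper_width: 0.0864
gripper_force: 0.0
```

Run:
```python
from h import *
s=eyes.capture("scene")[...,::-1];t=eyes.capture("top")[...,::-1]
cv2.imwrite("pics/v3.png",np.hstack([cv2.resize(s[150:250,260:360],(400,400),interpolation=cv2.INTER_CUBIC),cv2.resize(t[140:240,270:370],(400,400),interpolation=cv2.INTER_CUBIC)]))
for xp in (-.1,-.075,0,.075,.1):
    X=np.array([.465,-.043,.0996])+xp*np.array([.9925,-.122,0]);print(xp,proj("scene",X),proj("top",X))
```

```text
-0.1 (np.float64(328.90536593192013), np.float64(169.770126806103)) (np.float64(315.65097949248), np.float64(228.88801688994175))
-0.075 (np.float64(323.3674657236793), np.float64(175.2855840258885)) (np.float64(316.7464748238128), np.float64(221.0218075426619))
0 (np.float64(305.9918445728837), np.float64(192.5907884392515)) (np.float64(319.9960338815724), np.float64(197.6883335390916))
0.075 (np.float64(287.3783514933715), np.float64(211.1288481605252)) (np.float64(323.19128257440605), np.float64(174.74483536473355))
0.1 (np.float64(280.8756327728473), np.float64(217.60521385270192)) (np.float64(324.24453117725017), np.float64(167.1819788488392))
```

View pics/v3.png

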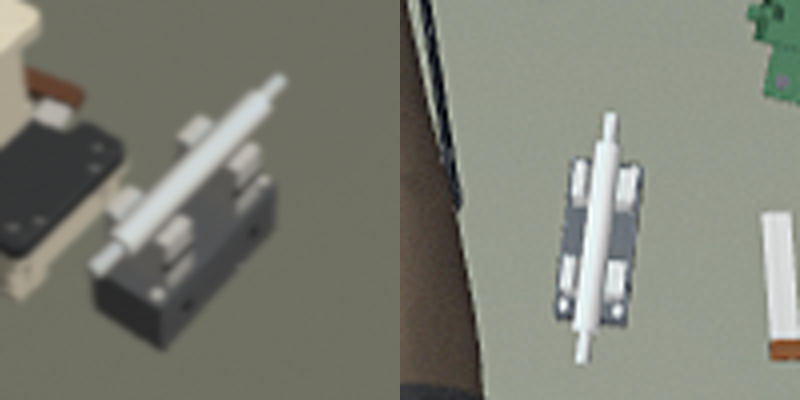

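The roller lies seated in both V-blocks, with its ends at top (322.7,168.3) and (315.2,230.5). Now for the middle grip.

Run:
```python
from h import *
np.set_printoptions(precision=4,suppress=True)
a=plane("top",(322.7,168.3),.0996);b=plane("top",(315.2,230.5),.0996)
a2=plane("scene",(260+98/4,150+268/4),.0996);b2=plane("scene",(260+282/4,150+80/4),.0996)
for p,q in((a,b),(a2,b2)): print(p,q,(p+q)/2,np.linalg.norm(p-q),np.degrees(np.arctan2(*(p-q)[1::-1])))
m=(a+b+a2+b2)/4; print(m)
path(((m[0],m[1],.236),-7),((m[0],m[1],.0806),-7))
```

```text
[ 0.5605 -0.0503  0.0996] [ 0.3607 -0.0295  0.0996] [ 0.4606 -0.0399  0.0996] 0.20092140336131925 -5.951839402843492
[ 0.5582 -0.0485  0.0996] [ 0.3643 -0.0267  0.0996] [ 0.4612 -0.0376  0.0996] 0.19510552016398622 -6.4212224239436395
[ 0.4609 -0.0387  0.0996]
[-0.791 -0.015 -0.006] turn -0.0 rows>= 5
[ 0.    -0.     0.622] turn 0.0 rows>= 4
```

step_arm:
  plan:
    - [-0.15,0,0,-0.01,87]
    - [-0.3,-0.01,0,-0.01,87]
    - [-0.45,-0.01,0,-0.01,87]
    - [-0.6,-0.015,0,-0.01,87]
    - [-0.72,-0.015,0,-0.01,87]
    - [-0.791,-0.015,0,-0.01,87]
    - [-0.791,-0.015,0.1,-0.01,87]
    - [-0.791,-0.015,0.2,-0.01,87]
    - [-0.791,-0.015,0.3,-0.01,87]
    - [-0.791,-0.015,0.3,-0.01,87]

```text
time_s: 14.18
tcp_pos: [0.4552, -0.0391, 0.1573]
eef_rot: [179.9, 0.4, -6.4]
contact_force: [-1.5, -0.0, -1.2]
gripper_width: 0.0868
gripper_force: 0.0
```

step_arm:
  plan:
    - [0,0,0.1,0,80]
    - [0,0,0.2,0,80]
    - [0,0,0.28,0,70]
    - [0,0,0.322,0,60]
    - [0,0,0.322,0,50]
    - [0,0,0.322,0,40]
    - [0,0,0.322,0,32]
    - [0,0,0.322,0,32]

```text
time_s: 14.85
tcp_pos: [0.4598, -0.0384, 0.0819]
eef_rot: [-180.0, -0.1, -6.3]
contact_force: [0.2, -0.0, -0.5]
gripper_width: 0.0454
gripper_force: 0.0
```

step_arm:
  plan:
    - [0,0,0.004,0,20]
    - [0,0,0.004,0,15]
    - [0,0,0.004,0,10]
    - [0,0,0.004,0,0]
    - [0,0,0.004,0,0]
    - [0,0,0.004,0,0]
    - [0,0,0.004,0,0]
    - [0,0,0.004,0,0]
  newtons: 30

```text
time_s: 15.52
tcp_pos: [0.4589, -0.0393, 0.08]
eef_rot: [179.9, 0.0, -6.3]
contact_force: [-0.3, -5.6, 3.9]
gripper_width: 0.0212
gripper_force: 30.0
```

Run:
```python
from h import *
print(r.get_state()["tcp_pos"],r.get_state()["contact_force"])
path(((.465,-.04,.25),-6.4),((.56,-.15,.28),-58),((.641,-.2565,.26),-101.7),((.641,-.2565,.16),-101.7),((.641,-.2565,.091),-101.7))
```

```text
[ 0.45889309 -0.03934974  0.07998024] [-0.31003311 -5.60339964  3.88453509]
[ 0.025 -0.    -0.68 ] turn 0.001 rows>= 5
[ 0.427  0.395 -0.12 ] turn 0.86 rows>= 8
[ 0.533 -0.049  0.08 ] turn 0.728 rows>= 7
[ 0.  -0.   0.4] turn 0.0 rows>= 3
[ 0.    -0.     0.276] turn 0.0 rows>= 2
```

step_arm:
  plan:
    - [0,0,-0.04,0,0]
    - [0,0,-0.1,0,0]
    - [0,0,-0.2,0,0]
    - [0.01,0,-0.3,0,0]
    - [0.02,0,-0.4,0,0]
    - [0.025,0,-0.5,0,0]
    - [0.025,0,-0.6,0,0]
    - [0.025,0,-0.68,0,0]
    - [0.025,0,-0.68,0,0]

```text
time_s: 16.27
tcp_pos: [0.4671, -0.0391, 0.2538]
eef_rot: [-179.9, -0.4, -6.3]
contact_force: [1.4, -0.2, 0.1]
gripper_width: 0.0212
gripper_force: 30.0
```

step_arm:
  plan:
    - [0.04,0.04,-0.02,0.08,0]
    - [0.09,0.09,-0.04,0.17,0]
    - [0.14,0.14,-0.06,0.27,0]
    - [0.2,0.19,-0.08,0.37,0]
    - [0.26,0.24,-0.1,0.47,0]
    - [0.32,0.29,-0.12,0.57,0]
    - [0.37,0.34,-0.12,0.67,0]
    - [0.427,0.395,-0.12,0.77,0]
    - [0.427,0.395,-0.12,0.86,0]
    - [0.427,0.395,-0.12,0.86,0]

```text
time_s: 17.1
tcp_pos: [0.5602, -0.1499, 0.278]
eef_rot: [179.9, 0.1, -58.3]
contact_force: [-0.9, 0.5, -0.1]
gripper_width: 0.0214
gripper_force: 30.0
```

step_arm:
  plan:
    - [0.06,-0.01,0.01,0.08,0]
    - [0.13,-0.01,0.02,0.16,0]
    - [0.2,-0.02,0.03,0.26,0]
    - [0.27,-0.03,0.04,0.36,0]
    - [0.35,-0.03,0.05,0.46,0]
    - [0.43,-0.04,0.06,0.56,0]
    - [0.5,-0.05,0.08,0.66,0]
    - [0.533,-0.049,0.08,0.728,0]
    - [0.533,-0.049,0.08,0.728,0]
    - [0.533,-0.049,0.08,0.728,0]

```text
time_s: 17.93
tcp_pos: [0.641, -0.2554, 0.2587]
eef_rot: [179.9, 0.0, -101.4]
contact_force: [0.1, 0.5, -0.2]
gripper_width: 0.0209
gripper_force: 30.0
```

Run:
```python
from h import *
print(r.get_state()["tcp_pos"],r.get_state()["eef_rot"],r.get_state()["gripper_width"])
path(((.641,-.2565,.16),-101.7),((.641,-.2565,.091),-101.7))
s=eyes.capture("scene")[...,::-1];t=eyes.capture("top")[...,::-1]
cv2.imwrite("pics/s1.png",np.hstack([cv2.resize(s[140:260,150:270],(400,400),interpolation=cv2.INTER_CUBIC),cv2.resize(t[90:210,330:450],(400,400),interpolation=cv2.INTER_CUBIC)]))
```

```text
[ 0.64098406 -0.25540285  0.2586949 ] [ 1.79918849e+02  1.24704868e-02 -1.01409289e+02] 0.020895064740728244
[ 0.004 -0.001  0.395] turn 0.005 rows>= 3
[ 0.    -0.     0.276] turn 0.0 rows>= 2
```

View pics/s1.png

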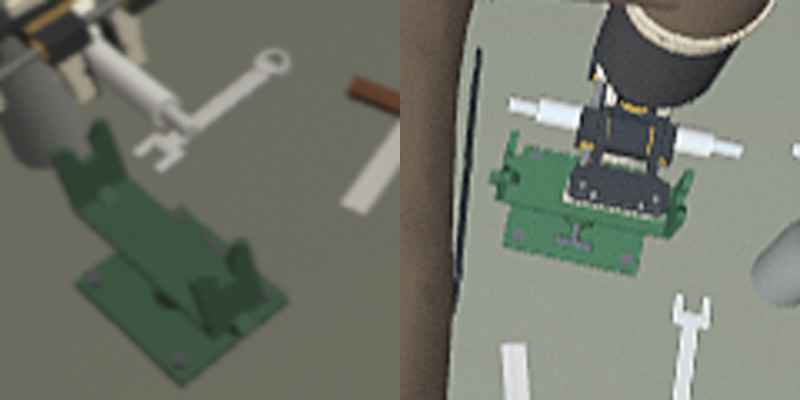

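The roller is held across above the stand, with its tips at top (363.6,120.6) and (432.3,135.6). I'll compare its centre with the stand seat.

Run:
```python
from h import *
np.set_printoptions(precision=4,suppress=True)
for z in(.276,.280):
    a=plane("top",(363.6,120.6),z);b=plane("top",(432.3,135.6),z)
    print(a,b,(a+b)/2,np.linalg.norm(a-b),np.degrees(np.arctan2(*(a-b)[1::-1])))
# expected tips if centred on tcp & level
w=np.radians(78.6);u=np.array([np.cos(w),np.sin(w),0])
for s in(-.1,.1): print(proj("top",np.array([.641,-.2554,.2777])+s*u),proj("scene",np.array([.641,-.2554,.2777])+s*u))
print(plane("scene",(150+197/3.333,140+125/3.333),.2777))
```

```text
[ 0.6596 -0.1644  0.276 ] [ 0.618  -0.3586  0.276 ] [ 0.6388 -0.2615  0.276 ] 0.1986531101836426 77.91640868007218
[ 0.6582 -0.164   0.28  ] [ 0.6167 -0.3576  0.28  ] [ 0.6374 -0.2608  0.28  ] 0.19800017615136187 77.9164086800722
(np.float64(430.57205654536864), np.float64(134.28288871942357)) (np.float64(152.90706352777283), np.float64(135.81751537233183))
(np.float64(361.1868572839077), np.float64(119.96100148773216)) (np.float64(208.69933746832993), np.float64(180.1412259503935))
[ 0.6547 -0.1613  0.2777]
```

step_arm:
  plan:
    - [-0.005,0,0.08,0.005,0]
    - [-0.01,0,0.17,0.005,0]
    - [-0.014,0,0.26,0.005,0]
    - [-0.014,0,0.35,0.005,0]
    - [-0.014,0,0.42,0.005,0]
    - [-0.014,0,0.46,0.005,0]
    - [-0.014,0,0.46,0.005,0]
    - [-0.014,0,0.46,0.005,0]

```text
time_s: 18.7
tcp_pos: [0.6422, -0.252, 0.1452]
eef_rot: [-180.0, -0.0, -101.8]
contact_force: [0.3, 0.4, -1.1]
gripper_width: 0.0213
gripper_force: 30.0
```

Run:
```python
from h import *
print(r.get_state()["tcp_pos"],r.get_state()["contact_force"])
s=eyes.capture("scene")[...,::-1];t=eyes.capture("top")[...,::-1]
cv2.imwrite("pics/s2.png",np.hstack([cv2.resize(s[150:240,150:240],(400,400),interpolation=cv2.INTER_CUBIC),cv2.resize(t[100:190,340:430],(400,400),interpolation=cv2.INTER_CUBIC)]))
```

```text
[ 0.64221563 -0.25198081  0.14523146] [ 0.32576258  0.42019829 -1.09178666]
```

View pics/s2.png

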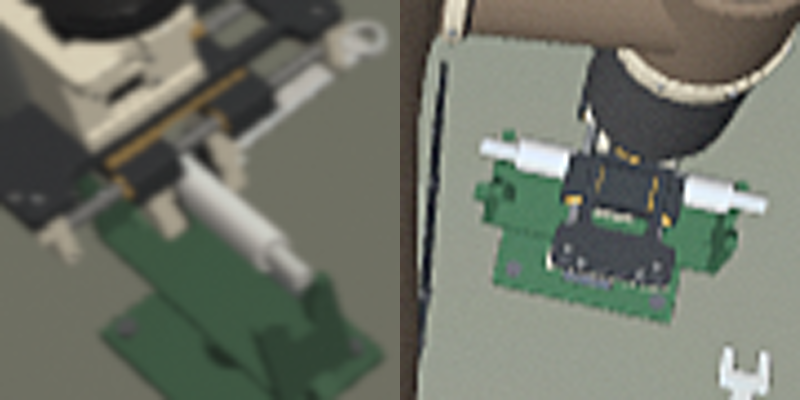

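The roller sits above both slots with the overhang even at each end. Lowering gently.

step_arm:
  plan:
    - [0,0,0.03,0,0]
    - [0,0,0.06,0,0]
    - [0,0,0.09,0,0]
    - [0,0,0.12,0,0]
    - [0,0,0.15,0,0]
    - [0,0,0.15,0,0]
  newtons: 20

```text
time_s: 19.3
tcp_pos: [0.6416, -0.2523, 0.1049]
eef_rot: [179.9, -0.0, -102.0]
contact_force: [0.3, -0.5, -0.2]
gripper_width: 0.0213
gripper_force: 20.0
```

step_arm:
  plan:
    - [0,0,0.015,0,0]
    - [0,0,0.03,0,0]
    - [0,0,0.042,0,0]
    - [0,0,0.05,0,0]
    - [0,0,0.05,0,0]
    - [0,0,0.05,0,0]

```text
time_s: 19.8
tcp_pos: [0.6423, -0.2523, 0.0947]
eef_rot: [-180.0, -0.0, -101.9]
contact_force: [2.2, -0.3, -0.9]
gripper_width: 0.0217
gripper_force: 20.0
```

step_arm:
  plan:
    - [0,0,0.006,0,0]
    - [0,0,0.01,0,0]
    - [0,0,0.012,0,0]
    - [0,0,0.012,0,0]
    - [0,0,0.012,0,0]
  newtons: 8

```text
time_s: 20.22
tcp_pos: [0.6421, -0.2523, 0.0915]
eef_rot: [-180.0, -0.0, -101.9]
contact_force: [2.3, -0.2, -1.3]
gripper_width: 0.0219
gripper_force: 8.0
```

step_arm:
  plan:
    - [0,0,0.005,0,0]
    - [0,0,0.01,0,0]
    - [0,0,0.01,0,0]
    - [0,0,0.01,0,0]

```text
time_s: 20.55
tcp_pos: [0.6422, -0.2523, 0.0901]
eef_rot: [-180.0, -0.0, -101.9]
contact_force: [-1.0, 1.6, 6.0]
gripper_width: 0.0217
gripper_force: 8.0
```

Upward force of 6 N: the axle ends are on the slot bottoms. Opening and rising.

step_arm:
  plan:
    - [0,0,0,0,23]
    - [0,0,0,0,25]
    - [0,0,0,0,30]
    - [0,0,0,0,40]
    - [0,0,0,0,50]
    - [0,0,0,0,60]
    - [0,0,0,0,60]

```text
time_s: 21.13
tcp_pos: [0.642, -0.2523, 0.0889]
eef_rot: [180.0, -0.0, -101.9]
contact_force: [-0.0, -0.0, -0.9]
gripper_width: 0.0513
gripper_force: 0.0
```

step_arm:
  plan:
    - [0,0,-0.08,0,60]
    - [0,0,-0.18,0,60]
    - [0,0,-0.3,0,60]
    - [0,0,-0.45,0,60]
    - [0,0,-0.6,0,60]
    - [-0.3,0,-0.75,0,60]
    - [-0.5,0,-0.8,0,60]
    - [-0.7,0,-0.8,0,60]
    - [-0.9,0,-0.8,0,60]
    - [-0.9,0,-0.8,0,60]

```text
time_s: 21.97
tcp_pos: [0.6837, -0.0544, 0.2878]
eef_rot: [-179.9, 0.0, -102.0]
contact_force: [0.8, 0.2, 0.2]
gripper_width: 0.0598
gripper_force: 0.0
```

Run:
```python
from h import *
s=eyes.capture("scene")[...,::-1];t=eyes.capture("top")[...,::-1]
cv2.imwrite("pics/s3.png",np.hstack([cv2.resize(s[150:240,150:240],(400,400),interpolation=cv2.INTER_CUBIC),cv2.resize(t[100:190,340:430],(400,400),interpolation=cv2.INTER_CUBIC)]))
print(r.get_state()["tcp_pos"],r.get_state()["contact_force"])
```

```text
[ 0.6847351  -0.0506182   0.28721047] [0.07619519 0.02973678 0.07144131]
```

View pics/s3.png

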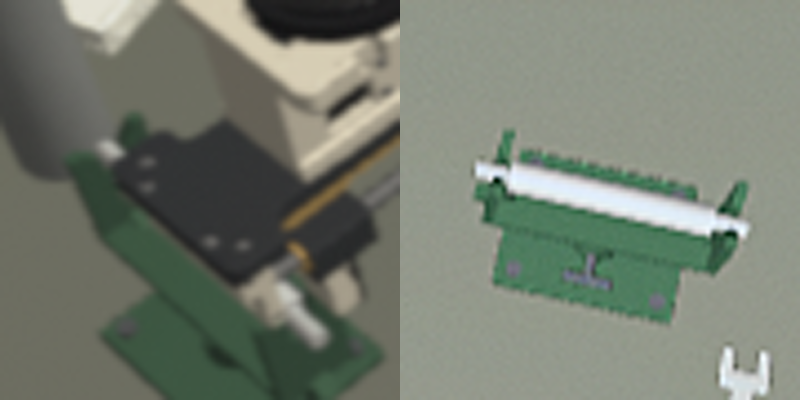

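The top view shows the roller between the cheeks with an axle end in each slot, at (357,138) and (418,152), and the gripper clear. Handing in.

Run:
```python
from h import *
a=plane("top",(357.1,138.2),.11);b=plane("top",(418.3,151.6),.11);print(a,b,(a+b)/2,np.linalg.norm(a-b))
print(workorder.close_job())
```

```text
[ 0.65871272 -0.15947363  0.11      ] [ 0.61704284 -0.35507309  0.11      ] [ 0.63787778 -0.25727336  0.11      ] 0.1999888199438022
the job is handed in; nothing more can be done
None
```

The roller is back in the stand, let go, with an axle end in each slot and 6 N of upward force felt when it reached the bottom; I handed the job in at about 22 s, but the judge's result was not shown.

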